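# Put the impact sockets back on their rail in size order

### The job

Put the four loose steel sockets away on the socket rail, one upright over each post and right down on its clip. They go in order of size, the smallest beside the rail's red end cap and the largest at the other end.

Things in the scene. Friction and masses are not known exactly. Their poses are not given: they have to be found in the camera images.
- socket_a_mid (a point): Loose steel impact socket, the smallest of four: a round sleeve 34 mm in diameter and 54 mm tall, standing upright on the bench with its hexagon opening (19 mm) up and its square drive hole (19 mm, open right through) down. Point: its centre, 27 mm above its underside; z is its axis, up.
- socket_b_mid (a point): Loose steel impact socket, the second smallest of four: a round sleeve 42 mm in diameter and 57 mm tall, standing upright on the bench with its hexagon opening (26 mm) up and its square drive hole (19 mm, open right through) down. Point: its centre, 28.5 mm above its underside; z is its axis, up.
- socket_c_mid (a point): Loose steel impact socket, the second largest of four: a round sleeve 50 mm in diameter and 60 mm tall, standing upright on the bench with its hexagon opening (33 mm) up and its square drive hole (19 mm, open right through) down. Point: its centre, 30 mm above its underside; z is its axis, up.
- socket_d_mid (a point): Loose steel impact socket, the largest of four: a round sleeve 58 mm in diameter and 64 mm tall, standing upright on the bench with its hexagon opening (40 mm) up and its square drive hole (19 mm, open right through) down. Point: its centre, 32 mm above its underside; z is its axis, up.
- seat_1 (a point): Clip 1 of four equal black clips, numbered along the fixed aluminium socket rail, 80 to 104 mm apart. Point: centre of its flat top (37 mm square, 18 mm above the bench), where a socket stands. A round steel post rises from it, 11 mm thick, 40 mm tall, its last 12 mm narrowing to a 4 mm tip. x across the rail, y along it, z up.
- seat_2 (a point): Clip 2 of four equal black clips, numbered along the fixed aluminium socket rail, 80 to 104 mm apart. Point: centre of its flat top (37 mm square, 18 mm above the bench), where a socket stands. A round steel post rises from it, 11 mm thick, 40 mm tall, its last 12 mm narrowing to a 4 mm tip. x across the rail, y along it, z up.
- seat_3 (a point): Clip 3 of four equal black clips, numbered along the fixed aluminium socket rail, 80 to 104 mm apart. Point: centre of its flat top (37 mm square, 18 mm above the bench), where a socket stands. A round steel post rises from it, 11 mm thick, 40 mm tall, its last 12 mm narrowing to a 4 mm tip. x across the rail, y along it, z up.
- seat_4 (a point): Clip 4 of four equal black clips, numbered along the fixed aluminium socket rail, 80 to 104 mm apart. Point: centre of its flat top (37 mm square, 18 mm above the bench), where a socket stands. A round steel post rises from it, 11 mm thick, 40 mm tall, its last 12 mm narrowing to a 4 mm tip. x across the rail, y along it, z up.
- cap_red: Red plastic cap on one end of the socket rail, 48 x 22 x 20 mm, fixed; it may be at either end (beside clip 1 or clip 4), the other end has a black cap. Origin at the centre of its underside, on the bench; x points across the rail, y along it.
Things that resemble listed ones, but are neither listed nor needed, are in the scene too. What is shaped like the part that bears socket_b_mid but brown or turquoise is not meant.

How it is judged:
By the outcome, as a careful person would: the job done as asked, in the order asked, and still so for the second after the job is handed in, with the robot touching nothing.
It also fails if it takes over 99 s, if anything falls off the work surface, if the arm or the gripper's body presses on something with over 40 N, if the wrist force passes 120 N, or if a joint passes its speed limit or range.

### The arm

A 7-joint arm with a two-finger parallel gripper is mounted at the origin on a cart in front of the work surface, level with it; the furniture and walls round the work are solid. World frame = base frame: x ahead of the robot, y to its left, z up, the work surface at z = 0. Lengths are in m, angles in degrees, forces in N, time in s.
With the tool pointing down it reaches from about 0.425 to 0.875 m from the base axis. Payload 4.7 kg.
Tool frame: the origin (TCP) lies midway between the tips of the shut fingers; the grasp point (between the pads) lies 19 mm behind it; z points along the fingers, x is the direction in which the jaws open and shut, and the axes are right-handed (so a half turn about z gives the same grasp; the last joint's range is limited). The gripper opens to 87 mm and grips with 3 to 60 N. Pads are 19 mm wide; open, the fingers measure 117 mm over their backs; the gripper's body (75 mm by 190 mm) begins 51 mm behind the grasp point.
Start: joints at [-69.093, 18.392, -4.016, 83.108, 1.295, 78.541, -3.26], TCP at [0.223, 0.61, 0.223] pointing down, gripper open.
Joint ranges: [-163.93, 163.93], [-17.29, 119.83], [-79.2, 71.16], [3.27, 140.29], [-89.18, 269.18], [5.43, 117.66], [-154.24, 154.24]. Speed limits (degrees/s): [147.25, 147.25, 180, 180, 180, 180, 180].

### API

Orientations are given as [roll, pitch, yaw] about the fixed x, y, z axes, in that order (R = Rz(yaw) Ry(pitch) Rx(roll)).
In Python, from cell import telemetry, optics, env gives the robot as it stands.
- The arm moves only by the tool arm_command, never from a script. Its arguments are lists of equal length, an entry for each row: "translation": the shift along the tool's x, y, z in cm, a list of three; "twist": the turn about the tool's z in degrees. In form: {"translation": [[x, y, z], ...], "twist": [twist, ...]}. A call has 1 to 10 rows; each row shifts and turns the pose as measured when the row begins, along the tool's axes as they then stand; what a row does not reach is not made up. A row lasts 1/8 s, in which the tool goes at most 62.5 mm and 10.7 degrees, less where a joint would pass 70% of its speed; a pose out of reach is approached as far as the arm can. A call is refused whole if a number of a shift passes 6.25 or a number of a turn 10.7, either way. A call with a gripper value outside its range is refused whole. "grip" is the opening in per cent of the stroke, from 0 (shut) to 100 (fully open), set as the call begins (left out, the last holds). The fingers move at their own pace and stop on an object; "force" is the grip in N (left out, the last holds). Time passes only in rows, so rows that do not move let the fingers close. It gives the time, the measured TCP pose, the force and the opening at its end, in the units of the state.
- telemetry.get_obs(): the state, without advancing time (a new reading comes with each control period).
- optics.read_camera(name): name is "scene" or "top"; returns a dict with "img" (420x560x3 uint8, blue, green, red), "fx", "fy", "cx", "cy" (pixels), "dist" ([k1, k2, p1, p2, k3] as OpenCV has them; the pictures are not rectified), "extrinsics" (4x4, takes a point from camera to world coordinates). Camera axes: x right, y up, looking along -z (the intrinsics and any distortion apply to the point x, -y, -z); pixel columns grow to the right and rows downward; lengths in m; the calibration is good to about 2 mm. A picture is of the moment at which its call begins. There is no depth.
- env.sign_off(): hands the job in, once; it reports no verdict.
The state is a dict: "time_s": time; "qpos": joint angles; "joint_velocities": joint speeds; "effort": joint torques, N m; "tool_pos": TCP position; "tool_rot": TCP orientation; "force": force on the tool from outside, world axes, zero at the start; "wrist_torque": the same for the moment, N m; "grip_width": finger opening in m.
Only numpy, scipy, OpenCV 4.12 (cv2) and the standard library are available. Lean on these libraries where they do the work, as an engineer would, in place of code of your own. Each camera call takes 0.05 s, during which the arm holds its last target. There are 200 camera calls.

## Working session

There is one attempt and no reset: what is moved stays moved. The work goes in short steps, Python scripts to look and compute and a tool call to move; the robot and the scene stay as the last step left them, time stands still between calls to the robot, and variables do not carry over. Pictures are saved under pics/ and viewed, about 12 in all and at most 16, crops included, and the job is handed in when it is done.

Besides the shell and the picture viewer there is one more tool, called after ">>>" by a JSON object that holds its "name" and its "arguments", one argument or row to a line. arm_command: Moves the arm, as the interface text tells. Its arguments: {"type":"object","properties":{"translation":{"type":"array","items":{"type":"array","items":{"type":"number"}}},"twist":{"type":"array","items":{"type":"number"}},"grip":{"type":"number"},"force":{"type":"number"}},"required":["translation","twist"]}

```bash
mkdir -p pics; python3 - <<'E'
from cell import telemetry, optics, env
import cv2,numpy as np
for n in("scene","top"):
    c=optics.read_camera(n); cv2.imwrite(f"pics/{n}0.png",c["img"])
    print(n,c["fx"],c["fy"],c["cx"],c["cy"],c["dist"]);print(np.round(c["extrinsics"],4).tolist())
o=telemetry.get_obs();print(o)
E
```

```text
scene 441.04935991084966 441.04935991084966 273.38324787695535 211.4550964208105 [0.00586128 0.         0.         0.         0.        ]
[[-0.6968, 0.4482, -0.5601, -0.026], [-0.7172, -0.4503, 0.5319, 0.5214], [-0.0138, 0.7722, 0.6352, 0.6708], [0.0, 0.0, 0.0, 1.0]]
top 404.88332060143165 404.88332060143165 278.0671181066307 209.6692576564375 [0.00310906 0.         0.         0.         0.        ]
[[-0.0104, 0.9868, -0.1615, 0.3594], [-0.9999, -0.0085, 0.0124, 0.0069], [0.0108, 0.1616, 0.9868, 0.9818], [0.0, 0.0, 0.0, 1.0]]
{'time_s': 0.1, 'qpos': array([-69.09431992,  18.43666368,  -4.01507232,  83.16593498,
         1.29445381,  78.54080616,  -3.25971188]), 'joint_velocities': array([ 0.00319561, -0.09339689,  0.00977816, -0.24206136, -0.0826842 ,
        0.07539069,  0.04694999]), 'effort': array([-3.14848683e-05, -4.92572236e+01, -4.06019753e-01, -3.13401067e+01,
       -6.44389959e-02,  3.94496543e-02,  8.68954112e-05]), 'tool_pos': array([0.22323812, 0.60995177, 0.22156715]), 'tool_rot': array([1.79995061e+02, 9.82084606e-02, 6.99036100e+01]), 'force': array([-0.91086994, -0.51656411, -0.23356898]), 'wrist_torque': array([-0.00691807, -0.00191653,  0.02375126]), 'grip_width': 0.08718003915377125}
```

View pics/scene0.png

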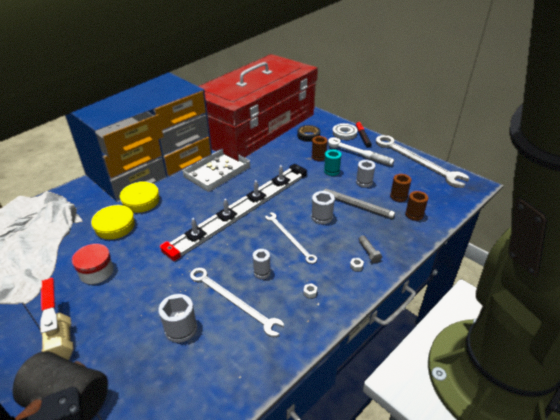

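View pics/top0.png

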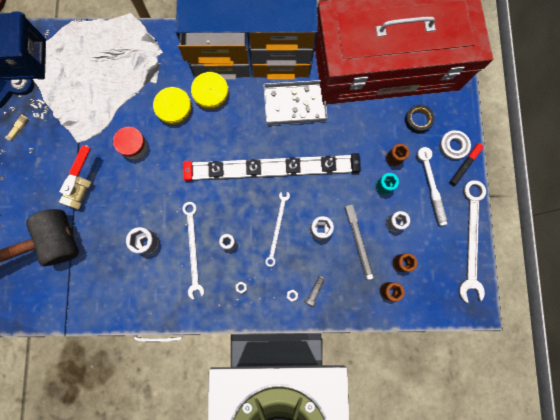

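The top view shows the red cap at (188,170), so seat order from that end is left to right, with posts near (215,169), (253,167), (293,165) and (329,163). The sockets are d (140,239), a (227,242), c (322,227) and b (400,220). Next I zoom in for precise pixels.

```bash
cat > h.py <<'E'
from cell import telemetry, optics, env
import cv2,numpy as np
def ray(c,uv):
    K=np.array([[c["fx"],0,c["cx"]],[0,c["fy"],c["cy"]],[0,0,1]])
    p=cv2.undistortPoints(np.array([[uv]],float),K,np.array(c["dist"]))[0,0]
    E=c["extrinsics"]; return E[:3,3],E[:3,:3]@np.array([p[0],-p[1],-1])
def onplane(c,uv,z):
    o,d=ray(c,uv); return o+d*(z-o[2])/d[2]
def proj(c,P):
    E=c["extrinsics"];q=E[:3,:3].T@(np.array(P)-E[:3,3]);
    K=np.array([[c["fx"],0,c["cx"]],[0,c["fy"],c["cy"]],[0,0,1]])
    return cv2.projectPoints(np.array([[q[0],-q[1],-q[2]]]),np.zeros(3),np.zeros(3),K,np.array(c["dist"]))[0][0,0]
E
python3 - <<'E'
from h import *
c=optics.read_camera("top");im=c["img"]
hsv=cv2.cvtColor(im,cv2.COLOR_BGR2HSV)
S={'d':(140,239,.064),'a':(227,242,.054),'c':(322,227,.060),'b':(400,220,.057)}
tiles=[]
for k,(u,v,z) in S.items():
    r=im[v-20:v+20,u-20:u+20]
    tiles.append(cv2.resize(r,None,fx=5,fy=5,interpolation=cv2.INTER_CUBIC))
    m=(hsv[...,1]<110).astype(np.uint8)
    roi=np.zeros_like(m);roi[v-22:v+22,u-22:u+22]=1
    cs,_=cv2.findContours(m*roi,cv2.RETR_EXTERNAL,cv2.CHAIN_APPROX_NONE)
    q=max(cs,key=cv2.contourArea);print(k,cv2.boundingRect(q),cv2.minEnclosingCircle(q),onplane(c,(u,v),z))
rail=cv2.resize(im[145:190,175:370],None,fx=4,fy=4,interpolation=cv2.INTER_CUBIC)
w=np.zeros((200+rail.shape[0],800,3),np.uint8);w[:200]=np.hstack(tiles);w[200:,:rail.shape[1]]=rail
cv2.imwrite("pics/m1.png",w)
s=optics.read_camera("scene");
cv2.imwrite("pics/s1.png",cv2.resize(s["img"][160:265,155:315],None,fx=5,fy=5,interpolation=cv2.INTER_CUBIC))
E
```

```text
d (118, 217, 44, 44) ((141.44117736816406, 235.47793579101562), 24.942312240600586) [0.44505345 0.30823276 0.064     ]
a (205, 220, 36, 44) ((222.5, 241.5), 27.72193145751953) [0.43721527 0.112906   0.054     ]
c (302, 214, 42, 27) ((322.5, 224.5), 22.192440032958984) [ 0.46905669 -0.10503838  0.06      ]
b (385, 210, 26, 22) ((397.90625, 220.71875), 12.969791412353516) [ 0.48405966 -0.28638215  0.057     ]
```

View pics/m1.png

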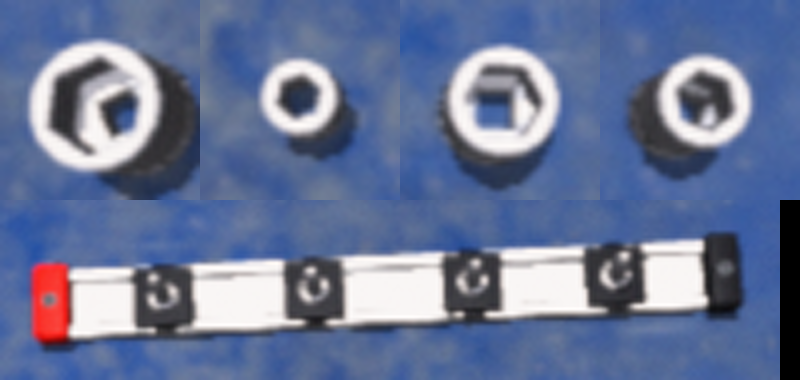

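View pics/s1.png

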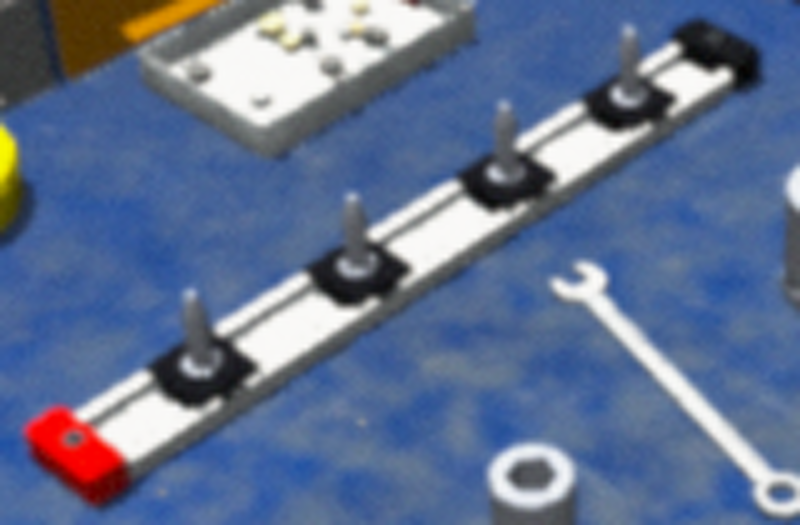

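```bash
python3 - <<'E'
from h import *
c=optics.read_camera("top");im=c["img"];s=optics.read_camera("scene")
hsv=cv2.cvtColor(im,cv2.COLOR_BGR2HSV)
S={'d':(139,235,.064),'a':(227,239,.054),'c':(322,226,.060),'b':(400,220,.057)}
m=((hsv[...,1]<70)&(hsv[...,2]>180)).astype(np.uint8)
for k,(u,v,z) in S.items():
    roi=np.zeros_like(m);roi[v-20:v+20,u-20:u+20]=1
    cs,_=cv2.findContours(m*roi,cv2.RETR_EXTERNAL,cv2.CHAIN_APPROX_NONE)
    q=max(cs,key=cv2.contourArea);(x,y),ax,_=cv2.fitEllipse(q);P=onplane(c,(x,y),z)
    print(k,(round(x,1),round(y,1)),np.round(ax,1),np.round(P,4),"yaw az",np.round(np.degrees(np.arctan2(P[1],P[0])),1),np.round(proj(s,P),1))
dark=(im.max(2)<75).astype(np.uint8)
T=[(192.6,218.0),(225,199),(255.4,180.4),(280.2,165.2)];B=[(194.6,232.5),(225.8,213),(255.8,194.5),(280.2,179)]
TT=[(155,271),(310,270),(477,257),(621,254)]; TB=[(163,293),(314,287),(473,282),(616,275)]
SQ=[(164,297),(314,292),(472,285),(615,277)]
f=lambda p:((p[0]+.5)/4+174.5,(p[1]-200+.5)/4+144.5)
for i in range(4):
    u,v=map(int,f(SQ[i]));roi=dark[v-10:v+10,u-10:u+10];yy,xx=np.nonzero(roi)
    cen=(xx.mean()+u-10,yy.mean()+v-10)
    print(i+1,"tipS",onplane(s,T[i],.057)[:2].round(4),"baseS",onplane(s,B[i],.018)[:2].round(4),"tipT",onplane(c,f(TT[i]),.057)[:2].round(4),"sqT",onplane(c,f(SQ[i]),.018)[:2].round(4),"baseT",onplane(c,f(TB[i]),.018)[:2].round(4),"cen",len(xx),onplane(c,cen,.018)[:2].round(4))
E
```

```text
d (138.2, 239.5) [24.3 26.1] [0.4439 0.3123 0.064 ] yaw az 35.1 [175.2 306.6]
a (226.1, 240.7) [13.9 14.5] [0.4403 0.115  0.054 ] yaw az 14.6 [260.7 254.3]
c (322.4, 226.4) [20.7 21.4] [ 0.4703 -0.1059  0.06  ] yaw az -12.7 [323.  196.8]
b (400.7, 219.6) [16.9 18. ] [ 0.4849 -0.288   0.057 ] yaw az -30.7 [366.3 163.8]
1 tipS [0.6229 0.1461] baseS [0.6205 0.1486] tipT [0.6249 0.1465] sqT [0.6196 0.1466] baseT [0.6221 0.1473] cen 109 [0.617  0.1458]
2 tipS [0.6252 0.054 ] baseS [0.624  0.0568] tipT [0.6248 0.0553] sqT [0.6221 0.0549] baseT [0.6252 0.0549] cen 108 [0.6205 0.0535]
3 tipS [ 0.6299 -0.0439] baseS [ 0.6269 -0.0404] tipT [ 0.632  -0.0434] sqT [ 0.6258 -0.0421] baseT [ 0.6277 -0.0428] cen 120 [ 0.6245 -0.0426]
4 tipS [ 0.6342 -0.132 ] baseS [ 0.631  -0.1286] tipT [ 0.6333 -0.1286] sqT [ 0.6302 -0.1302] baseT [ 0.6315 -0.1309] cen 127 [ 0.6281 -0.1295]
```

>>> {"name": "arm_command", "arguments": {
  "translation": [
    [0,0,0],
    [0,0,0],
    [0,0,0],
    [0,0,0],
    [0,0,0],
    [0,0,0],
    [0,0,0]
  ],
  "twist": [9.7,9.7,9.7,9.7,9.7,9.7,9.7],
  "grip": 100,
  "force": 40
}}

```text
time_s: 1.18
tool_pos: [0.2231, 0.6098, 0.2213]
tool_rot: [179.9, 0.1, -0.2]
force: [-0.2, 0.1, -0.0]
grip_width: 0.0871
```

```bash
cat >> h.py <<'E'
def go(x,y,z,yaw=2.):
    o=telemetry.get_obs();p=o["tool_pos"];w=np.radians(o["tool_rot"][2]);dx,dy,dz=np.array([x,y,z])-p
    print("t",round(o["time_s"],2),"pose",p.round(4),o["tool_rot"].round(1),"F",o["force"].round(1),"w",round(o["grip_width"],4))
    print("shift cm",np.round(100*np.array([dx*np.cos(w)+dy*np.sin(w),dx*np.sin(w)-dy*np.cos(w),-dz]),2),"twist",round(o["tool_rot"][2]-yaw,1))
E
python3 -c "
from h import *
go(.4439,.3123,.14)"
```

```text
t 1.18 pose [0.2231 0.6098 0.2213] [ 1.799e+02  1.000e-01 -2.000e-01] F [-0.2  0.1 -0. ] w 0.0871
shift cm [22.19 29.66  8.13] twist -2.2
```

>>> {"name": "arm_command", "arguments": {
  "translation": [
    [3.17,4.24,0.6],
    [3.17,4.24,0.6],
    [3.17,4.24,0.6],
    [3.17,4.24,1.0],
    [3.17,4.24,1.3],
    [3.17,4.24,2.0],
    [3.17,4.24,2.0],
    [0,0,0]
  ],
  "twist": [0,0,0,0,0,0,0,-2]
}}

```text
time_s: 2.17
tool_pos: [0.4497, 0.304, 0.1379]
tool_rot: [-179.9, -0.0, 1.9]
force: [-0.1, 0.6, -0.9]
grip_width: 0.0869
```

```bash
python3 -c "
from h import *
go(.4439,.3123,.013)"
```

```text
t 2.17 pose [0.4497 0.304  0.1379] [-179.9   -0.     1.9] F [-0.1  0.6 -0.9] w 0.0869
shift cm [-0.55 -0.84 12.49] twist -0.1
```

>>> {"name": "arm_command", "arguments": {
  "translation": [
    [-0.55,-0.84,1],
    [0,0,3],
    [0,0,3],
    [0,0,2.5],
    [0,0,2],
    [0,0,0.8],
    [0,0,0]
  ],
  "twist": [0,0,0,0,0,0,0]
}}

```text
time_s: 3.05
tool_pos: [0.438, 0.3209, 0.0095]
tool_rot: [-179.7, 0.1, 2.3]
force: [0.1, -0.7, -0.2]
grip_width: 0.0874
```

```bash
python3 -c "
from h import *
go(.4439,.3123,.013)
c=optics.read_camera('scene');cv2.imwrite('pics/g1.png',cv2.resize(c['img'][230:400,90:290],None,fx=3,fy=3))"
```

```text
t 3.05 pose [0.438  0.3209 0.0095] [-1.797e+02  1.000e-01  2.300e+00] F [ 0.1 -0.7 -0.2] w 0.0874
shift cm [ 0.55  0.88 -0.35] twist 0.3
```

View pics/g1.png

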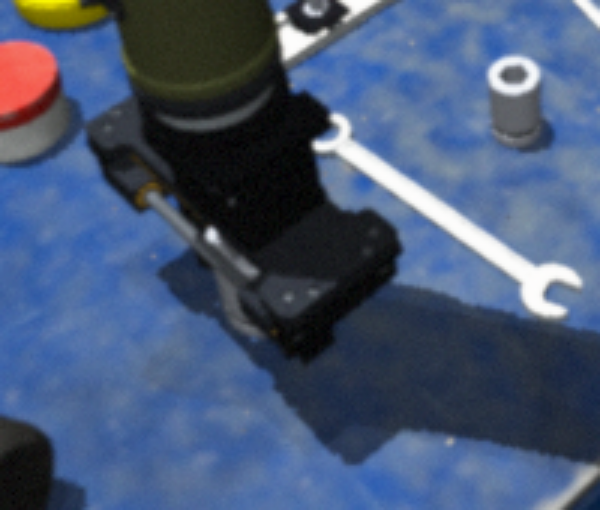

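The picture shows the gripper straddling socket d, but it sits about 9 mm off in y. A single row overshoots, so I'll test the gain with a half-size correction.

>>> {"name": "arm_command", "arguments": {
  "translation": [
    [0.3,0.45,-0.2],
    [0,0,0],
    [0,0,0]
  ],
  "twist": [0,0,0]
}}

```text
time_s: 3.48
tool_pos: [0.4432, 0.3176, 0.0143]
tool_rot: [-179.5, -0.2, 2.3]
force: [-0.3, 0.7, 0.5]
grip_width: 0.0872
```

```bash
python3 -c "
from h import *
go(.4439,.3123,.013)"
```

```text
t 3.48 pose [0.4432 0.3176 0.0143] [-179.5   -0.2    2.3] F [-0.3  0.7  0.5] w 0.0872
shift cm [0.05 0.53 0.13] twist 0.3
```

>>> {"name": "arm_command", "arguments": {
  "translation": [
    [0,0.4,0],
    [0,0,0]
  ],
  "twist": [0,0]
}}

```text
time_s: 3.72
tool_pos: [0.4436, 0.3133, 0.0147]
tool_rot: [-179.5, -0.2, 2.2]
force: [-0.6, -0.2, -0.5]
grip_width: 0.087
```

>>> {"name": "arm_command", "arguments": {
  "translation": [
    [0,0,0]
  ],
  "twist": [0]
}}

```text
time_s: 3.85
tool_pos: [0.4436, 0.3133, 0.0147]
tool_rot: [-179.5, -0.2, 2.2]
force: [0.5, -0.0, -0.1]
grip_width: 0.0871
```

>>> {"name": "arm_command", "arguments": {
  "translation": [
    [0,0,0]
  ],
  "twist": [0]
}}

```text
time_s: 3.98
tool_pos: [0.4435, 0.3133, 0.0147]
tool_rot: [-179.5, -0.2, 2.2]
force: [-0.1, -0.1, 0.6]
grip_width: 0.0874
```

>>> {"name": "arm_command", "arguments": {
  "translation": [
    [0,0,0]
  ],
  "twist": [0]
}}

```text
time_s: 4.1
tool_pos: [0.4435, 0.3133, 0.0146]
tool_rot: [-179.5, -0.2, 2.2]
force: [-0.2, 0.3, -0.2]
grip_width: 0.087
```

>>> {"name": "arm_command", "arguments": {
  "translation": [
    [0,0.1,0.1],
    [0,0,0],
    [0,0,0],
    [0,0,0],
    [0,0,0],
    [0,0,0],
    [0,0,0],
    [0,0,0]
  ],
  "twist": [0,0,0,0,0,0,0,0],
  "grip": 40,
  "force": 40
}}

```text
time_s: 5.1
tool_pos: [0.4439, 0.3124, 0.0135]
tool_rot: [-179.5, -0.2, 2.2]
force: [0.5, -0.3, -0.3]
grip_width: 0.0579
```

>>> {"name": "arm_command", "arguments": {
  "translation": [
    [0,0,-1],
    [0,0,-2],
    [0,0,-3],
    [0,0,-2],
    [0,0,-1],
    [0,0,0],
    [0,0,0]
  ],
  "twist": [0,0,0,0,0,0,0]
}}

```text
time_s: 5.98
tool_pos: [0.4382, 0.3079, 0.102]
tool_rot: [180.0, 0.4, 2.2]
force: [0.4, -0.1, -4.6]
grip_width: 0.0581
```

```bash
python3 -c "
from h import *
go(.6315,-.130,.12)"
```

```text
t 5.97 pose [0.4382 0.3079 0.102 ] [180.    0.4   2.2] F [ 0.4 -0.1 -4.6] w 0.0581
shift cm [17.6  44.51 -1.8 ] twist 0.2
```

>>> {"name": "arm_command", "arguments": {
  "translation": [
    [0.8,2,-1],
    [1.6,4,-0.5],
    [2.2,5.5,0],
    [2.25,5.7,0],
    [2.25,5.7,0],
    [2.25,5.7,0],
    [2.2,5.5,0],
    [1.6,4,0],
    [1,2.5,0],
    [0.4,1,0]
  ],
  "twist": [0,0,0,0,0,0,0,0,0,0]
}}

```text
time_s: 7.22
tool_pos: [0.6211, -0.1222, 0.1142]
tool_rot: [179.5, 0.7, 2.1]
force: [-1.0, -0.2, -5.4]
grip_width: 0.0579
```

>>> {"name": "arm_command", "arguments": {
  "translation": [
    [0,0,0],
    [0,0,0]
  ],
  "twist": [0,0]
}}

```text
time_s: 7.48
tool_pos: [0.6201, -0.1215, 0.1135]
tool_rot: [179.6, 0.9, 2.1]
force: [-0.1, -0.0, -5.7]
grip_width: 0.0581
```

```bash
python3 -c "
from h import *
go(.6315,-.130,.1)"
```

```text
t 7.47 pose [ 0.6201 -0.1215  0.1135] [179.6   0.9   2.1] F [-0.1 -0.  -5.7] w 0.0581
shift cm [1.11 0.89 1.35] twist 0.1
```

>>> {"name": "arm_command", "arguments": {
  "translation": [
    [0.5,0.4,0.8],
    [0.5,0.4,1],
    [0.1,0.1,0.7],
    [0,0,0.2],
    [0,0,0],
    [0,0,0]
  ],
  "twist": [0,0,0,0,0,0]
}}

```text
time_s: 8.22
tool_pos: [0.6314, -0.1262, 0.0837]
tool_rot: [179.7, 1.0, 2.4]
force: [-0.1, -0.9, -5.0]
grip_width: 0.0581
```

```bash
python3 - <<'E'
from h import *
go(.6315,-.130,.08)
c=optics.read_camera('scene');t=optics.read_camera("top")
a=cv2.resize(c['img'][100:240,200:340],None,fx=2.85,fy=2.85);b=cv2.resize(t['img'][95:235,260:400],None,fx=2.85,fy=2.85)
cv2.imwrite('pics/p1.png',np.hstack([a,b]))
E
```

```text
t 8.22 pose [ 0.6314 -0.1262  0.0837] [179.7   1.    2.4] F [-0.1 -0.9 -5. ] w 0.0581
shift cm [-0.01  0.38  0.37] twist 0.4
```

View pics/p1.png

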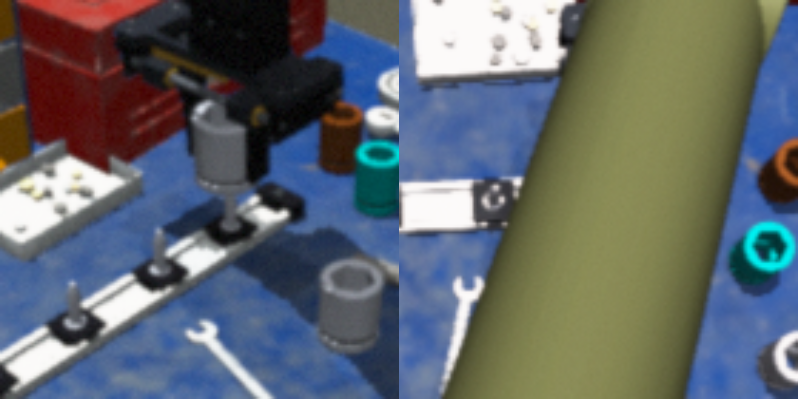

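The scene view shows socket d hanging just over post 4, roughly 4 mm off in y. I'll correct that and lower it.

>>> {"name": "arm_command", "arguments": {
  "translation": [
    [0,0.38,0.2],
    [0,0,0],
    [0,0,0.6],
    [0,0,0.5],
    [0,0,0.3],
    [0,0,0]
  ],
  "twist": [0,0,0,0,0,0]
}}

```text
time_s: 9.07
tool_pos: [0.6313, -0.1304, 0.0668]
tool_rot: [179.7, 0.9, 2.4]
force: [-0.3, 0.2, -4.8]
grip_width: 0.0583
```

```bash
python3 -c "
from h import *
go(.6315,-.130,.033)"
```

```text
t 9.07 pose [ 0.6313 -0.1304  0.0668] [179.7   0.9   2.4] F [-0.3  0.2 -4.8] w 0.0583
shift cm [ 0.02 -0.04  3.38] twist 0.4
```

>>> {"name": "arm_command", "arguments": {
  "translation": [
    [0,0,0.5],
    [0,0,0.6],
    [0,0,0.6],
    [0,0,0.5],
    [0,0,0.4],
    [0,0,0.3],
    [0,0,0],
    [0,0,0]
  ],
  "twist": [0,0,0,0,0,0,0,0]
}}

```text
time_s: 10.07
tool_pos: [0.631, -0.1305, 0.0357]
tool_rot: [179.7, 0.9, 2.4]
force: [0.5, -0.9, -4.9]
grip_width: 0.0579
```

>>> {"name": "arm_command", "arguments": {
  "translation": [
    [0,0,0.2],
    [0,0,0.15],
    [0,0,0]
  ],
  "twist": [0,0,0]
}}

```text
time_s: 10.45
tool_pos: [0.6313, -0.1306, 0.0325]
tool_rot: [179.7, 0.9, 2.4]
force: [1.1, -0.8, -4.7]
grip_width: 0.0577
```

>>> {"name": "arm_command", "arguments": {
  "translation": [
    [0,0,0.12],
    [0,0,0]
  ],
  "twist": [0,0]
}}

```text
time_s: 10.7
tool_pos: [0.6316, -0.1307, 0.0321]
tool_rot: [179.7, 0.8, 2.4]
force: [-0.2, 0.1, -4.8]
grip_width: 0.0577
```

>>> {"name": "arm_command", "arguments": {
  "translation": [
    [0,0,0.1],
    [0,0,0]
  ],
  "twist": [0,0]
}}

```text
time_s: 10.95
tool_pos: [0.6316, -0.1307, 0.032]
tool_rot: [179.8, 0.8, 2.4]
force: [-1.6, 1.2, -2.6]
grip_width: 0.0583
```

>>> {"name": "arm_command", "arguments": {
  "translation": [
    [0,0,0],
    [0,0,0],
    [0,0,0],
    [0,0,0]
  ],
  "twist": [0,0,0,0],
  "grip": 100
}}

```text
time_s: 11.45
tool_pos: [0.6338, -0.1314, 0.0334]
tool_rot: [179.7, 0.6, 2.4]
force: [0.1, -0.5, 0.1]
grip_width: 0.085
```

>>> {"name": "arm_command", "arguments": {
  "translation": [
    [0,0,-1],
    [0,0,-3],
    [0,0,-4],
    [0,0,-2],
    [0,0,-0.5],
    [0,0,0],
    [0,0,0]
  ],
  "twist": [0,0,0,0,0,0,0]
}}

```text
time_s: 12.32
tool_pos: [0.6348, -0.1309, 0.1431]
tool_rot: [179.7, 0.5, 2.4]
force: [-1.1, 0.2, -0.1]
grip_width: 0.087
```

```bash
python3 -c "
from h import *
go(.4703,-.1059,.1)"
```

```text
t 12.32 pose [ 0.6348 -0.1309  0.1431] [179.7   0.5   2.4] F [-1.1  0.2 -0.1] w 0.087
shift cm [-16.33  -3.19   4.31] twist 0.4
```

>>> {"name": "arm_command", "arguments": {
  "translation": [
    [-1.5,-0.3,0],
    [-3.5,-0.7,0],
    [-4,-0.8,0.3],
    [-3,-0.6,1],
    [-1.9,-0.4,1],
    [-1,-0.2,0.7],
    [-0.4,-0.1,0.2],
    [0,0,0],
    [0,0,0]
  ],
  "twist": [0,0,0,0,0,0,0,0,0]
}}

```text
time_s: 13.45
tool_pos: [0.4732, -0.1058, 0.1053]
tool_rot: [179.6, 1.1, 2.5]
force: [0.8, 0.2, 0.3]
grip_width: 0.087
```

```bash
python3 - <<'E'
from h import *
go(.4703,-.1059,.013)
c=optics.read_camera('scene')
cv2.imwrite('pics/p2.png',cv2.resize(c['img'][130:250,200:340],None,fx=4,fy=4))
E
```

```text
t 13.45 pose [ 0.4732 -0.1058  0.1053] [179.6   1.1   2.5] F [0.8 0.2 0.3] w 0.087
shift cm [-0.29 -0.    9.23] twist 0.5
```

View pics/p2.png

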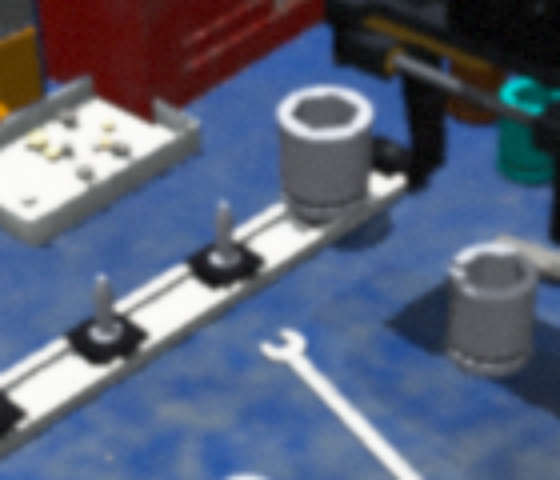

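Socket d stands upright on clip 4, and socket c at (490,310) in the crop is still free. Picking c next.

>>> {"name": "arm_command", "arguments": {
  "translation": [
    [-0.3,0,0.8],
    [0,0,2.5],
    [0,0,2.5],
    [0,0,1.8],
    [0,0,0.8],
    [0,0,0.3],
    [0,0,0],
    [0,0,0]
  ],
  "twist": [0.4,0,0,0,0,0,0,0]
}}

```text
time_s: 14.5
tool_pos: [0.4705, -0.1075, 0.016]
tool_rot: [179.5, 0.9, 1.9]
force: [-0.8, 0.6, -0.2]
grip_width: 0.0871
```

```bash
python3 -c "
from h import *
go(.4703,-.1059,.013)"
```

```text
t 14.5 pose [ 0.4705 -0.1075  0.016 ] [179.5   0.9   1.9] F [-0.8  0.6 -0.2] w 0.0871
shift cm [-0.02 -0.16  0.3 ] twist -0.1
```

>>> {"name": "arm_command", "arguments": {
  "translation": [
    [0,-0.15,0.25],
    [0,0,0],
    [0,0,0],
    [0,0,0],
    [0,0,0],
    [0,0,0],
    [0,0,0],
    [0,0,0],
    [0,0,0]
  ],
  "twist": [0,0,0,0,0,0,0,0,0],
  "grip": 30
}}

```text
time_s: 15.62
tool_pos: [0.4707, -0.1059, 0.0143]
tool_rot: [179.5, 0.8, 1.9]
force: [-1.6, 0.2, 1.7]
grip_width: 0.0488
```

>>> {"name": "arm_command", "arguments": {
  "translation": [
    [0,0,-1],
    [0,0,-2],
    [0,0,-3],
    [0,0,-2],
    [0,0,-1],
    [0,0,0],
    [0,0,0]
  ],
  "twist": [0,0,0,0,0,0,0]
}}

```text
time_s: 16.5
tool_pos: [0.4694, -0.1046, 0.1054]
tool_rot: [179.5, 1.1, 1.9]
force: [0.0, -0.0, -3.7]
grip_width: 0.0491
```

```bash
python3 -c "
from h import *
go(.6275,-.0425,.1)"
```

```text
t 16.5 pose [ 0.4694 -0.1046  0.1054] [179.5   1.1   1.9] F [ 0.  -0.  -3.7] w 0.0491
shift cm [16.01 -5.67  0.54] twist -0.1
```

>>> {"name": "arm_command", "arguments": {
  "translation": [
    [1.5,-0.5,0],
    [3.5,-1.25,0],
    [4,-1.4,0],
    [3,-1.1,0.2],
    [1.9,-0.7,0.2],
    [1,-0.4,0.1],
    [0.4,-0.1,0],
    [0,0,0],
    [0,0,0]
  ],
  "twist": [0,0,0,0,0,0,0,0,0]
}}

```text
time_s: 17.62
tool_pos: [0.6261, -0.0393, 0.0882]
tool_rot: [179.5, 1.6, 2.1]
force: [-0.4, 0.7, -3.3]
grip_width: 0.0489
```

```bash
python3 -c "
from h import *
go(.6275,-.0425,.08)"
```

```text
t 17.62 pose [ 0.6261 -0.0393  0.0882] [179.5   1.6   2.1] F [-0.4  0.7 -3.3] w 0.0489
shift cm [0.12 0.33 0.82] twist 0.1
```

>>> {"name": "arm_command", "arguments": {
  "translation": [
    [0.12,0.32,0],
    [0,0,0],
    [0,0,0.7],
    [0,0,0.7],
    [0,0,0.5],
    [0,0,0.3],
    [0,0,0]
  ],
  "twist": [0,0,0,0,0,0,0]
}}

```text
time_s: 18.5
tool_pos: [0.6257, -0.0437, 0.0649]
tool_rot: [179.5, 1.6, 2.0]
force: [-0.4, 0.1, -4.5]
grip_width: 0.0487
```

```bash
python3 -c "
from h import *
go(.6275,-.0425,.0325)"
```

```text
t 18.5 pose [ 0.6257 -0.0437  0.0649] [179.5   1.6   2. ] F [-0.4  0.1 -4.5] w 0.0487
shift cm [ 0.18 -0.11  3.24] twist 0.0
```

>>> {"name": "arm_command", "arguments": {
  "translation": [
    [0.18,-0.1,0.4],
    [0,0,0.6],
    [0,0,0.6],
    [0,0,0.5],
    [0,0,0.4],
    [0,0,0.3],
    [0,0,0],
    [0,0,0]
  ],
  "twist": [0,0,0,0,0,0,0,0]
}}

```text
time_s: 19.5
tool_pos: [0.6271, -0.0428, 0.0351]
tool_rot: [179.5, 1.6, 2.0]
force: [0.4, -0.1, -3.7]
grip_width: 0.0489
```

>>> {"name": "arm_command", "arguments": {
  "translation": [
    [0,0,0.1],
    [0,0,0]
  ],
  "twist": [0,0]
}}

```text
time_s: 19.75
tool_pos: [0.6273, -0.0428, 0.0343]
tool_rot: [179.5, 1.6, 2.0]
force: [0.4, 0.7, -3.7]
grip_width: 0.049
```

>>> {"name": "arm_command", "arguments": {
  "translation": [
    [0,0,0.15],
    [0,0,0]
  ],
  "twist": [0,0]
}}

```text
time_s: 20.0
tool_pos: [0.6274, -0.0428, 0.0329]
tool_rot: [179.5, 1.5, 2.0]
force: [0.4, 0.7, -4.5]
grip_width: 0.0488
```

>>> {"name": "arm_command", "arguments": {
  "translation": [
    [0,0,0.1],
    [0,0,0]
  ],
  "twist": [0,0]
}}

```text
time_s: 20.25
tool_pos: [0.6277, -0.0428, 0.0326]
tool_rot: [179.6, 1.5, 2.0]
force: [0.2, 0.4, -4.1]
grip_width: 0.0487
```

Contact is starting because the last move fell short of its command, so I'll release c.

>>> {"name": "arm_command", "arguments": {
  "translation": [
    [0,0,0.05],
    [0,0,0],
    [0,0,0],
    [0,0,0],
    [0,0,0],
    [0,0,0]
  ],
  "twist": [0,0,0,0,0,0],
  "grip": 100
}}

```text
time_s: 21.0
tool_pos: [0.6295, -0.043, 0.0337]
tool_rot: [179.5, 1.3, 2.0]
force: [0.4, 0.4, -0.2]
grip_width: 0.0861
```

>>> {"name": "arm_command", "arguments": {
  "translation": [
    [0,0,-1],
    [0,0,-3],
    [0,0,-4],
    [0,0,-2],
    [0,0,-0.5],
    [0,0,0],
    [0,0,0]
  ],
  "twist": [0,0,0,0,0,0,0]
}}

```text
time_s: 21.88
tool_pos: [0.6314, -0.0423, 0.143]
tool_rot: [179.5, 1.3, 2.0]
force: [0.3, -0.3, -1.1]
grip_width: 0.0868
```

```bash
python3 -c "
from h import *
go(.4849,-.288,.1)"
```

```text
t 21.88 pose [ 0.6314 -0.0423  0.143 ] [179.5   1.3   2. ] F [ 0.3 -0.3 -1.1] w 0.0868
shift cm [-15.49  24.05   4.3 ] twist -0.0
```

>>> {"name": "arm_command", "arguments": {
  "translation": [
    [-1,1.6,0],
    [-2.3,3.5,0],
    [-3,4.6,0],
    [-3,4.6,0],
    [-2.6,4,0],
    [-1.8,2.8,1],
    [-1,1.6,1],
    [-0.5,0.8,0.8],
    [-0.1,0.2,0.3],
    [0,0,0]
  ],
  "twist": [0,0,0,0,0,0,0,0,0,0]
}}

```text
time_s: 23.12
tool_pos: [0.4694, -0.299, 0.1113]
tool_rot: [179.5, 2.0, 1.6]
force: [-0.0, -0.9, 0.7]
grip_width: 0.087
```

>>> {"name": "arm_command", "arguments": {
  "translation": [
    [0,0,0]
  ],
  "twist": [0]
}}

```text
time_s: 23.25
tool_pos: [0.4701, -0.2982, 0.1114]
tool_rot: [179.5, 2.0, 1.7]
force: [-0.8, 0.2, -0.2]
grip_width: 0.0869
```

```bash
python3 - <<'E'
from h import *
go(.4849,-.288,.013)
c=optics.read_camera('scene')
cv2.imwrite('pics/p3.png',cv2.resize(c['img'][110:250,200:400],None,fx=4,fy=4))
E
```

```text
t 23.25 pose [ 0.4701 -0.2982  0.1114] [179.5   2.    1.7] F [-0.8  0.2 -0.2] w 0.0869
shift cm [ 1.5  -0.98  9.84] twist -0.3
```

View pics/p3.png

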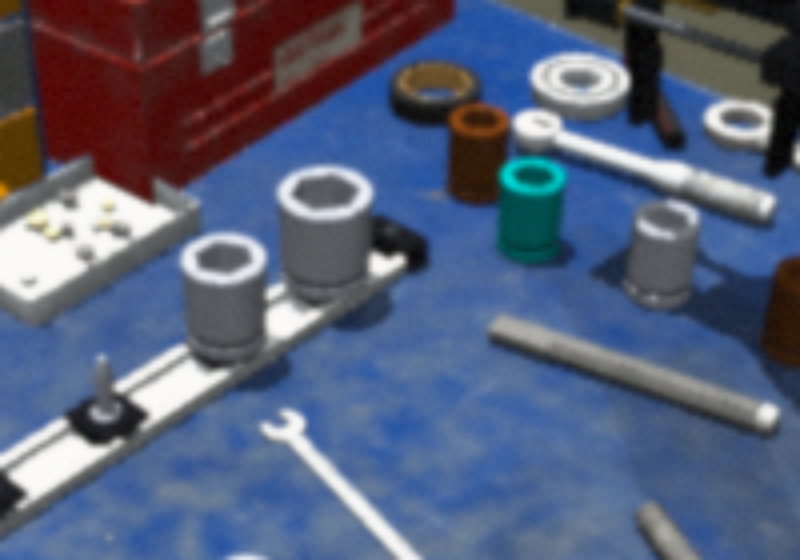

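Sockets c and d are both seated upright. Socket b (about (660,255) in the crop) is clear of the turquoise and brown ones. Correcting position before going down.

>>> {"name": "arm_command", "arguments": {
  "translation": [
    [0.5,-0.4,0],
    [0.6,-0.4,0.5],
    [0.3,-0.15,0.5],
    [0,0,0],
    [0,0,0]
  ],
  "twist": [0,0,0,0,0]
}}

```text
time_s: 23.92
tool_pos: [0.4861, -0.2858, 0.1002]
tool_rot: [179.5, 2.0, 1.9]
force: [-0.2, 0.1, 0.2]
grip_width: 0.0872
```

```bash
python3 -c "
from h import *
go(.4849,-.288,.0135)"
```

```text
t 23.93 pose [ 0.4861 -0.2858  0.1002] [179.5   2.    1.9] F [-0.2  0.1  0.2] w 0.0872
shift cm [-0.13  0.21  8.67] twist -0.1
```

```bash
cat >> h.py <<'E'
from scipy.spatial.transform import Rotation
def go(x,y,z,yaw=2.):
    o=telemetry.get_obs();p=o["tool_pos"];R=Rotation.from_euler("xyz",o["tool_rot"],degrees=True)
    print("t",round(o["time_s"],2),"pose",p.round(4),o["tool_rot"].round(1),"F",o["force"].round(1),"w",round(o["grip_width"],4))
    print("shift cm",np.round(100*R.inv().apply(np.array([x,y,z])-p),2),"twist",round(o["tool_rot"][2]-yaw,1))
E
python3 -c "
from h import *
go(.4849,-.288,.0135)"
```

```text
t 23.93 pose [ 0.4861 -0.2858  0.1002] [179.5   2.    1.9] F [-0.2  0.1  0.2] w 0.0872
shift cm [0.17 0.14 8.67] twist -0.1
```

>>> {"name": "arm_command", "arguments": {
  "translation": [
    [0.17,0.14,0.8],
    [0,0,2.4],
    [0,0,2.4],
    [0,0,1.6],
    [0,0,0.8],
    [0,0,0.2],
    [0,0,0],
    [0,0,0]
  ],
  "twist": [0,0,0,0,0,0,0,0]
}}

```text
time_s: 24.92
tool_pos: [0.4862, -0.2901, 0.0162]
tool_rot: [179.4, 1.8, 1.8]
force: [-0.4, 0.9, -0.3]
grip_width: 0.0871
```

```bash
python3 -c "
from h import *
go(.4849,-.288,.0135)"
```

```text
t 24.93 pose [ 0.4862 -0.2901  0.0162] [179.4   1.8   1.8] F [-0.4  0.9 -0.3] w 0.0871
shift cm [-0.11 -0.22  0.27] twist -0.2
```

>>> {"name": "arm_command", "arguments": {
  "translation": [
    [-0.1,-0.2,0.27],
    [0,0,0],
    [0,0,0],
    [0,0,0],
    [0,0,0],
    [0,0,0],
    [0,0,0],
    [0,0,0],
    [0,0,0],
    [0,0,0]
  ],
  "twist": [0,0,0,0,0,0,0,0,0,0],
  "grip": 20
}}

```text
time_s: 26.18
tool_pos: [0.4853, -0.2881, 0.0145]
tool_rot: [179.5, 1.7, 1.8]
force: [-0.7, 0.9, 1.4]
grip_width: 0.0416
```

>>> {"name": "arm_command", "arguments": {
  "translation": [
    [0,0,-1],
    [0,0,-2],
    [0,0,-3],
    [0,0,-2],
    [0,0,-1.5],
    [0,0,-0.5],
    [0,0,0],
    [0,0,0]
  ],
  "twist": [0,0,0,0,0,0,0,0]
}}

```text
time_s: 27.18
tool_pos: [0.488, -0.2866, 0.1205]
tool_rot: [179.5, 1.7, 1.8]
force: [0.1, 0.3, -2.3]
grip_width: 0.0417
```

```bash
python3 -c "
from h import *
go(.624,.0548,.13)"
```

```text
t 27.18 pose [ 0.488  -0.2866  0.1205] [179.5   1.7   1.8] F [ 0.1  0.3 -2.3] w 0.0417
shift cm [ 14.61 -33.69  -1.7 ] twist -0.2
```

>>> {"name": "arm_command", "arguments": {
  "translation": [
    [0.9,-2,-1],
    [1.7,-4,-0.7],
    [2.3,-5.3,0],
    [2.3,-5.3,0],
    [2.3,-5.3,0],
    [2,-4.5,0],
    [1.4,-3.2,0],
    [0.8,-1.8,0],
    [0.3,-0.8,0],
    [0.1,-0.3,0]
  ],
  "twist": [0,0,0,0,0,0,0,0,0,0]
}}

```text
time_s: 28.42
tool_pos: [0.6186, 0.0482, 0.1207]
tool_rot: [179.2, 2.5, 1.3]
force: [-0.0, 0.0, -1.9]
grip_width: 0.0416
```

>>> {"name": "arm_command", "arguments": {
  "translation": [
    [0,0,0],
    [0,0,0]
  ],
  "twist": [0,0]
}}

```text
time_s: 28.68
tool_pos: [0.6182, 0.045, 0.1209]
tool_rot: [179.2, 2.5, 1.1]
force: [0.8, -0.6, -3.6]
grip_width: 0.0416
```

```bash
python3 -c "
from h import *
go(.624,.0548,.09)"
```

```text
t 28.68 pose [0.6182 0.045  0.1209] [179.2   2.5   1.1] F [ 0.8 -0.6 -3.6] w 0.0416
shift cm [ 0.73 -1.01  3.05] twist -0.9
```

>>> {"name": "arm_command", "arguments": {
  "translation": [
    [0.3,-0.4,0.8],
    [0.4,-0.5,1],
    [0.05,-0.1,0.8],
    [0,0,0.3],
    [0,0,0],
    [0,0,0]
  ],
  "twist": [-0.5,-0.4,0,0,0,0]
}}

```text
time_s: 29.42
tool_pos: [0.6241, 0.0537, 0.089]
tool_rot: [179.2, 2.6, 1.9]
force: [-0.1, 0.3, -1.6]
grip_width: 0.0415
```

```bash
python3 -c "
from h import *
go(.624,.0548,.065)"
```

```text
t 29.43 pose [0.6241 0.0537 0.089 ] [179.2   2.6   1.9] F [-0.1  0.3 -1.6] w 0.0415
shift cm [ 0.11 -0.14  2.39] twist -0.1
```

>>> {"name": "arm_command", "arguments": {
  "translation": [
    [0.1,-0.14,0.3],
    [0,0,0.6],
    [0,0,0.6],
    [0,0,0.5],
    [0,0,0.3],
    [0,0,0],
    [0,0,0]
  ],
  "twist": [0,0,0,0,0,0,0]
}}

```text
time_s: 30.3
tool_pos: [0.6242, 0.0548, 0.0646]
tool_rot: [179.2, 2.5, 1.9]
force: [-0.3, 0.0, -3.0]
grip_width: 0.0415
```

```bash
python3 -c "
from h import *
go(.624,.0548,.0325)"
```

```text
t 30.3 pose [0.6242 0.0548 0.0646] [179.2   2.5   1.9] F [-0.3  0.  -3. ] w 0.0415
shift cm [ 0.12 -0.04  3.21] twist -0.1
```

>>> {"name": "arm_command", "arguments": {
  "translation": [
    [0.12,0,0.4],
    [0,0,0.6],
    [0,0,0.6],
    [0,0,0.5],
    [0,0,0.4],
    [0,0,0.3],
    [0,0,0.1],
    [0,0,0]
  ],
  "twist": [0,0,0,0,0,0,0,0]
}}

```text
time_s: 31.3
tool_pos: [0.6242, 0.0544, 0.0336]
tool_rot: [179.2, 2.5, 1.9]
force: [-0.4, -0.4, -3.4]
grip_width: 0.0418
```

>>> {"name": "arm_command", "arguments": {
  "translation": [
    [0,0,0.1],
    [0,0,0]
  ],
  "twist": [0,0]
}}

```text
time_s: 31.55
tool_pos: [0.6245, 0.0544, 0.033]
tool_rot: [179.2, 2.5, 1.9]
force: [-0.2, -0.2, -2.9]
grip_width: 0.0414
```

>>> {"name": "arm_command", "arguments": {
  "translation": [
    [0,0,0.12],
    [0,0,0]
  ],
  "twist": [0,0]
}}

```text
time_s: 31.8
tool_pos: [0.6247, 0.0545, 0.0328]
tool_rot: [179.2, 2.5, 1.9]
force: [-0.6, -0.2, -2.4]
grip_width: 0.0415
```

>>> {"name": "arm_command", "arguments": {
  "translation": [
    [0,0,0.05],
    [0,0,0],
    [0,0,0],
    [0,0,0],
    [0,0,0],
    [0,0,0]
  ],
  "twist": [0,0,0,0,0,0],
  "grip": 100
}}

```text
time_s: 32.55
tool_pos: [0.626, 0.0545, 0.033]
tool_rot: [179.2, 2.3, 1.9]
force: [-0.6, -0.9, -0.0]
grip_width: 0.0856
```

>>> {"name": "arm_command", "arguments": {
  "translation": [
    [0,0,-1],
    [0,0,-3],
    [0,0,-4],
    [0,0,-2],
    [0,0,-0.5],
    [0,0,0],
    [0,0,0]
  ],
  "twist": [0,0,0,0,0,0,0]
}}

```text
time_s: 33.42
tool_pos: [0.6299, 0.0558, 0.1423]
tool_rot: [179.2, 2.3, 1.9]
force: [0.4, -0.0, -0.0]
grip_width: 0.0868
```

```bash
python3 -c "
from h import *
go(.4403,.115,.1)"
```

```text
t 33.42 pose [0.6299 0.0558 0.1423] [179.2   2.3   1.9] F [ 0.4 -0.  -0. ] w 0.0868
shift cm [-18.57  -6.6    4.9 ] twist -0.1
```

>>> {"name": "arm_command", "arguments": {
  "translation": [
    [-1.6,-0.6,0],
    [-3.6,-1.3,0],
    [-4.4,-1.6,0.5],
    [-3.6,-1.3,1],
    [-2.4,-0.8,1],
    [-1.2,-0.4,0.8],
    [-0.6,-0.2,0.3],
    [-0.2,-0.1,0],
    [0,0,0],
    [0,0,0]
  ],
  "twist": [0,0,0,0,0,0,0,0,0,0]
}}

```text
time_s: 34.67
tool_pos: [0.4438, 0.1114, 0.1057]
tool_rot: [178.8, 2.8, 1.7]
force: [-0.2, -0.6, 0.4]
grip_width: 0.087
```

```bash
python3 - <<'E'
from h import *
go(.4403,.115,.0135)
c=optics.read_camera('scene')
cv2.imwrite('pics/p4.png',cv2.resize(c['img'][130:290,150:350],None,fx=3.5,fy=3.5))
E
```

```text
t 34.67 pose [0.4438 0.1114 0.1057] [178.8   2.8   1.7] F [-0.2 -0.6  0.4] w 0.087
shift cm [ 0.11 -0.56  9.22] twist -0.3
```

View pics/p4.png

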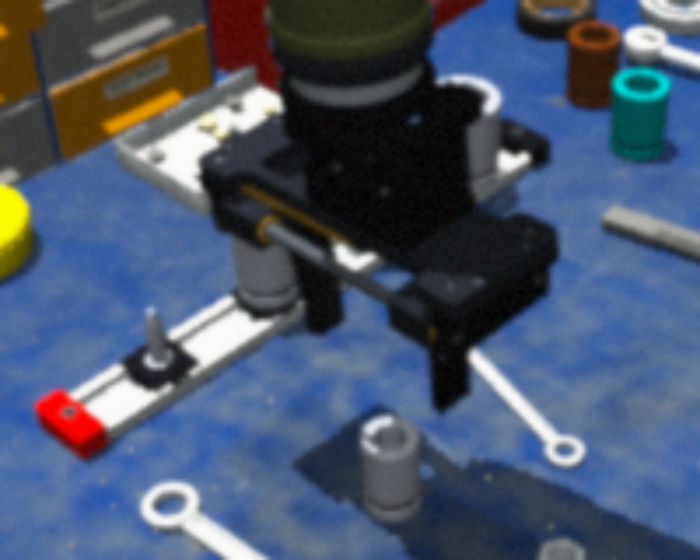

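Socket b is upright on clip 2 and a stands ready below the gripper. Going down for a.

>>> {"name": "arm_command", "arguments": {
  "translation": [
    [0.1,-0.5,0.8],
    [0,0,2.4],
    [0,0,2.5],
    [0,0,1.8],
    [0,0,0.8],
    [0,0,0.3],
    [0,0,0],
    [0,0,0]
  ],
  "twist": [0,0,0,0,0,0,0,0]
}}

```text
time_s: 35.72
tool_pos: [0.443, 0.1165, 0.0168]
tool_rot: [178.9, 2.6, 1.7]
force: [0.1, 0.5, 0.1]
grip_width: 0.0872
```

```bash
python3 -c "
from h import *
go(.4403,.115,.0135)"
```

```text
t 35.73 pose [0.443  0.1165 0.0168] [178.9   2.6   1.7] F [0.1 0.5 0.1] w 0.0872
shift cm [-0.26  0.14  0.35] twist -0.3
```

>>> {"name": "arm_command", "arguments": {
  "translation": [
    [-0.25,0.14,0.35],
    [0,0,0],
    [0,0,0],
    [0,0,0],
    [0,0,0],
    [0,0,0],
    [0,0,0],
    [0,0,0],
    [0,0,0],
    [0,0,0]
  ],
  "twist": [0,0,0,0,0,0,0,0,0,0],
  "grip": 10
}}

```text
time_s: 36.98
tool_pos: [0.4408, 0.1153, 0.0143]
tool_rot: [179.0, 2.5, 1.7]
force: [-0.2, -0.7, 0.6]
grip_width: 0.0335
```

>>> {"name": "arm_command", "arguments": {
  "translation": [
    [0,0,0],
    [0,0,-1],
    [0,0,-2],
    [0,0,-3],
    [0,0,-2],
    [0,0,-1],
    [0,0,-0.4],
    [0,0,0],
    [0,0,0]
  ],
  "twist": [0,0,0,0,0,0,0,0,0]
}}

```text
time_s: 38.1
tool_pos: [0.443, 0.116, 0.1105]
tool_rot: [178.8, 2.7, 1.7]
force: [-0.6, 0.1, -2.4]
grip_width: 0.0337
```

```bash
python3 -c "
from h import *
go(.621,.1468,.1)"
```

```text
t 38.1 pose [0.443  0.116  0.1105] [178.8   2.7   1.7] F [-0.6  0.1 -2.4] w 0.0337
shift cm [17.91 -2.57  0.16] twist -0.3
```

>>> {"name": "arm_command", "arguments": {
  "translation": [
    [1.6,-0.2,0],
    [3.6,-0.5,0],
    [4.2,-0.6,0],
    [3.5,-0.5,0],
    [2.2,-0.3,0],
    [1.1,-0.2,0],
    [0.5,0,0],
    [0.2,0,0],
    [0,0,0],
    [0,0,0]
  ],
  "twist": [0,0,0,0,0,0,0,0,0,0]
}}

```text
time_s: 39.35
tool_pos: [0.6098, 0.1442, 0.0942]
tool_rot: [178.7, 3.4, 1.8]
force: [-1.1, 1.0, -1.8]
grip_width: 0.0337
```

```bash
python3 -c "
from h import *
go(.621,.1468,.085)"
```

```text
t 39.35 pose [0.6098 0.1442 0.0942] [178.7   3.4   1.8] F [-1.1  1.  -1.8] w 0.0337
shift cm [ 1.18 -0.25  0.85] twist -0.2
```

>>> {"name": "arm_command", "arguments": {
  "translation": [
    [0.5,-0.1,0],
    [0.5,-0.1,0.3],
    [0.15,0,0.3],
    [0,0,0],
    [0,0,0]
  ],
  "twist": [0,0,0,0,0]
}}

```text
time_s: 39.98
tool_pos: [0.6213, 0.1467, 0.0873]
tool_rot: [178.7, 3.4, 1.8]
force: [-0.2, 0.0, -2.7]
grip_width: 0.0333
```

```bash
python3 -c "
from h import *
go(.6215,.1468,.065)"
```

```text
t 39.98 pose [0.6213 0.1467 0.0873] [178.7   3.4   1.8] F [-0.2  0.  -2.7] w 0.0333
shift cm [ 0.16 -0.06  2.22] twist -0.2
```

>>> {"name": "arm_command", "arguments": {
  "translation": [
    [0.15,-0.05,0.3],
    [0,0,0.5],
    [0,0,0.6],
    [0,0,0.5],
    [0,0,0.3],
    [0,0,0],
    [0,0,0]
  ],
  "twist": [0,0,0,0,0,0,0]
}}

```text
time_s: 40.85
tool_pos: [0.621, 0.1467, 0.0633]
tool_rot: [178.7, 3.5, 1.8]
force: [0.6, 0.1, -1.6]
grip_width: 0.0335
```

```bash
python3 -c "
from h import *
go(.6215,.1468,.0325)"
```

```text
t 40.85 pose [0.621  0.1467 0.0633] [178.7   3.5   1.8] F [ 0.6  0.1 -1.6] w 0.0335
shift cm [ 0.23 -0.08  3.07] twist -0.2
```

>>> {"name": "arm_command", "arguments": {
  "translation": [
    [0.12,-0.05,0.4],
    [0.1,0,0.6],
    [0,0,0.6],
    [0,0,0.5],
    [0,0,0.4],
    [0,0,0.3],
    [0,0,0.1],
    [0,0,0]
  ],
  "twist": [0,0,0,0,0,0,0,0]
}}

```text
time_s: 41.85
tool_pos: [0.6218, 0.1465, 0.0328]
tool_rot: [178.7, 3.5, 1.8]
force: [0.1, 0.2, -2.3]
grip_width: 0.0336
```

>>> {"name": "arm_command", "arguments": {
  "translation": [
    [0,0,0.1],
    [0,0,0]
  ],
  "twist": [0,0]
}}

```text
time_s: 42.1
tool_pos: [0.6219, 0.1466, 0.0328]
tool_rot: [178.7, 3.4, 1.8]
force: [0.0, -0.9, -0.9]
grip_width: 0.0334
```

Down on the clip. Releasing, rising and backing off clear for a final look.

>>> {"name": "arm_command", "arguments": {
  "translation": [
    [0,0,0],
    [0,0,0],
    [0,0,0],
    [0,0,0],
    [0,0,0],
    [0,0,0]
  ],
  "twist": [0,0,0,0,0,0],
  "grip": 100
}}

```text
time_s: 42.85
tool_pos: [0.6229, 0.1468, 0.033]
tool_rot: [178.7, 3.3, 1.8]
force: [-0.9, -0.3, -0.7]
grip_width: 0.0833
```

>>> {"name": "arm_command", "arguments": {
  "translation": [
    [0,0,-1],
    [0,0,-3],
    [0,0,-4],
    [0,0,-4],
    [0,0,-4],
    [0,0,-2],
    [0,0,0],
    [0,0,0]
  ],
  "twist": [0,0,0,0,0,0,0,0]
}}

```text
time_s: 43.85
tool_pos: [0.6336, 0.1508, 0.2219]
tool_rot: [178.8, 3.2, 1.7]
force: [0.5, 0.6, 0.2]
grip_width: 0.0872
```

>>> {"name": "arm_command", "arguments": {
  "translation": [
    [-1,-2,0],
    [-2,-4,0],
    [-2.5,-5,0],
    [-2.5,-5,0],
    [-2,-4.5,0],
    [-1.5,-3,0],
    [-0.5,-1,0],
    [0,0,0],
    [0,0,0]
  ],
  "twist": [0,0,0,0,0,0,0,0,0]
}}

```text
time_s: 44.98
tool_pos: [0.4905, 0.4046, 0.2131]
tool_rot: [178.4, 4.1, 2.0]
force: [0.5, -0.6, -0.1]
grip_width: 0.087
```

```bash
python3 - <<'E'
from h import *
go(.6215,.1468,.0325)
c=optics.read_camera('scene');t=optics.read_camera("top")
a=cv2.resize(c['img'][140:270,150:320],(680,520))[:330]
b=cv2.resize(t['img'][135:195,175:375],(680,204))
cv2.imwrite('pics/f.png',np.vstack([cv2.resize(c['img'][140:270,150:320],(510,390)),cv2.resize(t['img'][140:195,190:360],(510,165))]))
# rim centres from top: compare with posts
hsv=cv2.cvtColor(t['img'],cv2.COLOR_BGR2HSV)
for n,(p,h) in {'a':((.6215,.1468),.072),'b':((.624,.0548),.075),'c':((.6275,-.0425),.078),'d':((.6315,-.13),.082)}.items():
    print(n,"expected rim px if seated: top",proj(t,[*p,h]).round(1),"scene",proj(c,[*p,h]).round(1))
E
```

```text
t 44.98 pose [0.4905 0.4046 0.2131] [178.4   4.1   2. ] F [ 0.5 -0.6 -0.1] w 0.087
shift cm [13.44 25.72 17.88] twist 0.0
a expected rim px if seated: top [212.3 162. ] scene [191.8 213.1]
b expected rim px if seated: top [251.9 160.3] scene [224.4 193.1]
c expected rim px if seated: top [294.  158.2] scene [255.3 173.8]
d expected rim px if seated: top [332.  155.7] scene [280.3 157.4]
```

View pics/f.png

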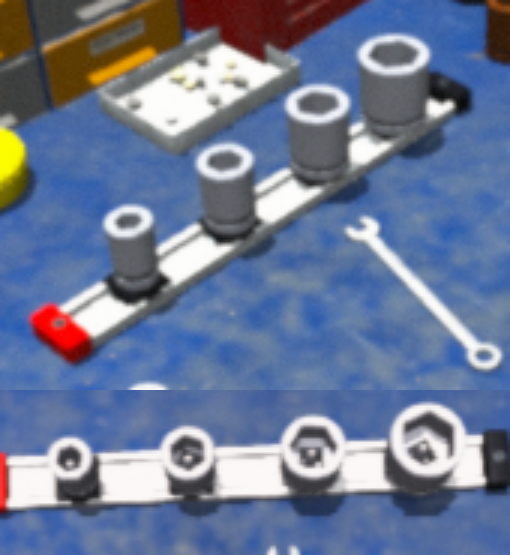

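All four sockets stand upright on their clips. Their rims are within about 1.5 px of the positions expected when seated: a (193,214), b (225,194), c (256,175), d (281,158). The arm is clear, so I'm handing in.

```bash
python3 -c "
from h import *
print(env.sign_off())"
```

```text
the job is handed in; nothing more can be done
None
```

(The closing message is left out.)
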